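# Seat a lens barrel in a spring-loaded V jig and hold it down

### The job

Take the blue-banded lens barrel from the wooden rest and lay it in the V of the spring-loaded blue jig, up against the black end stop and bearing on both sloping steel faces. Gently press the barrel down until the sprung cradle is all the way down, and finish while you are still holding it pressed there. Leave the orange-banded lens and the other things on the bench where they are.

Things in the scene. Friction and masses are not known exactly. Their poses are not given: they have to be found in the camera images.
- blue_lens_mid (a point): Centre of the loose lens barrel to be seated: a cylinder 36 mm in diameter and 120 mm long, about 0.15 kg, aluminium with black end rings and a 44 mm wide blue band round its middle. Its x axis is the barrel's axis (either end may go first; it may be rolled about x). It starts lying level in one of the two places of the rest, axis 55 mm above the bench.
- blue_lens: The same blue-banded barrel as a body; its origin is also the barrel's centre.
- orange_lens_mid (a point): Centre of the other barrel: same size and build, with an orange band. It lies in the other place of the rest and must stay there.
- rest: Fixed wooden storage rest, base 140 x 190 x 8 mm; origin at the centre of its underside. Two V places at y = +55 and -55 mm of its frame, each along its x axis; a barrel lies there on two saddles, 20 mm long each and 60 mm wide over all, that lie 35 to 55 mm either side of the middle (tops 52 mm above the bench). The 70 mm between the saddles is free for fingers down to the 8 mm base.
- v_seat (a point): Point on the jig's sprung cradle where the barrel's centre lies when seated in the V and touching the end stop; 81 mm above the bench with the cradle up, and moves down with it. x runs along the V towards the end stop, y level across the V, z up. The black end stop, 44 mm wide, has its face at x = +60 mm and its top 17 mm above this point.
- jig: The jig's fixed dark base plate, 170 x 110 x 12 mm; origin at its underside's centre, straight below v_seat. Above it the blue sprung cradle plate, 144 x 84 mm, top 45 mm below v_seat, bears two V saddles (90 degrees, two steel faces), each 20 mm long, 35 to 55 mm either side of the middle along x, 80 mm wide over all, rims 6.5 mm above v_seat. The 70 mm between is free
- cradle (a joint): Downward travel of the sprung cradle in m: 0 up, 0.008 all the way down (hard stop). It stays up under the barrel's weight alone; a push of about 3 N starts it and about 9 N takes it all the way down. It springs up when let go.
- tape_mid (a point): Centre of a loose red tape measure, 51 x 66 x 19 mm; bystander.
- spool_mid (a point): Centre of a loose white thread spool, 44 mm in diameter, 60 mm tall; bystander.
Not all that is in view belongs to the job. Leave any purple look-alike of the blue_lens alone. Several things look just like the jig: the one meant starts farthest from the robot's base.

How it is judged:
On the way:
1. the blue-banded barrel is lifted clear of the rest (height (world z) of blue_lens_mid above 0.095 m), for 0.1 s.
At the end, for the whole second after the job is handed in: Barrel in the V: axis within 0.03 rad, centre within 3 mm (4 mm below) of the seat, at most 5 mm from the end stop, over 1.5 N on a left and a right steel face, held by the fingers (over 1 N), cradle down more than 6 of 8 mm, barrel at rest; orange-banded lens within 15 mm of its start (value of joint cradle above 0.006 m and (contact force between blue_lens and cradle_c0 above 1.5 N or contact force between blue_lens and cradle_c1 above 1.5 N) and (contact force between blue_lens and cradle_c2 above 1.5 N or contact force between blue_lens and cradle_c3 above 1.5 N) and contact force between the fingers and blue_lens above 1 N and angle between the x axis of blue_lens_mid and the x axis of v_seat, either way round below 0.03 rad and x of blue_lens_mid in the frame of v_seat between -0.005 and 0.003 m and y of blue_lens_mid in the frame of v_seat between -0.003 and 0.003 m and z of blue_lens_mid in the frame of v_seat between -0.004 and 0.003 m and linear speed of blue_lens below 0.02 m/s and distance of orange_lens_mid from where it was at the start of the episode below 0.015 m); the arm keeps its last pose, push and grip.
It fails at once if the lens is pressed with more than 30 N on one of the four steel faces (contact force between blue_lens and cradle_c0 above 30 N or contact force between blue_lens and cradle_c1 above 30 N or contact force between blue_lens and cradle_c2 above 30 N or contact force between blue_lens and cradle_c3 above 30 N).
It fails at once if the orange-banded lens is moved by more than 15 mm (distance of orange_lens_mid from where it was at the start of the episode above 0.015 m).
It fails at once if the tape measure is moved by more than 15 mm (distance of tape_mid from where it was at the start of the episode above 0.015 m).
It fails at once if the thread spool is moved by more than 15 mm (distance of spool_mid from where it was at the start of the episode above 0.015 m).
It also fails if it takes over 42 s, if anything falls off the work surface, if the arm or the gripper's body presses on something with over 40 N, if the wrist force passes 120 N, or if a joint passes its speed limit or range.

### The arm

A 7-joint arm with a two-finger parallel gripper is mounted at the origin on the work surface; the furniture and walls round the work are solid. World frame = base frame: x ahead of the robot, y to its left, z up, the work surface at z = 0. Lengths are in m, angles in rad, forces in N, time in s.
With the tool pointing down it reaches from about 0.4 to 0.85 m from the base axis. Payload 10.4 kg.
Tool frame: the origin (TCP) lies on the front face of the gripper's body, between the roots of the fingers; the fingertips stand 70 mm ahead of it and the grasp point (between the pads) lies 51 mm ahead of it (grasp_offset is the distance from the TCP to the grasp point, in m); z points along the fingers, y is the direction in which the jaws open and shut (so a half turn about z gives the same grasp; the last joint's range is limited). The gripper opens to 87 mm and grips with 3 to 60 N. Pads are 19 mm wide; open, the fingers measure 117 mm over their backs; the gripper's body (75 mm by 190 mm) begins 51 mm behind the grasp point.
Start: joints at [-1.334, 0.332, -0.065, 1.46, 0.022, 1.35, -0.088], TCP at [0.161, 0.604, 0.292] pointing down, gripper open.
Joint ranges: [-2.6, 2.6], [-0.5, 2.12], [-1.47, 1.34], [0.16, 2.42], [-1.27, 4.41], [0.06, 2.06], [-2.6, 2.6]. Speed limits (rad/s): [2.22, 2.22, 2.79, 2.79, 3.14, 3.14, 3.14].

### API

Orientations are given as a unit quaternion [x, y, z, w].
In Python, from bench import * gives the robot as it stands. The module is installed in compiled form; this text tells all that it offers.
- The arm moves only by the tool arm_command, never from a script. Its argument "commands" is a list of rows, each a list of 3 entries, a list of its own where there are three numbers: the opening in per cent of the stroke, from 0 (shut) to 100 (fully open), then the shift along the tool's x, y, z in m, then the turn, a rotation vector about the tool's x, y, z in rad. A call has exactly 10 rows; each row is the pose to reach, as a shift and turn from the pose commanded when the call began, along the tool's axes at that moment; what a row does not reach only later rows make up. A row lasts 1/12 s, in which the tool goes at most 41.7 mm and 7.16 degrees, less where a joint would pass 70% of its speed; a pose out of reach is approached as far as the arm can. A call with a gripper value outside its range is refused whole. The fingers move at their own pace and stop on an object; "squeeze" is the grip in N (left out, the last holds). Time passes only in rows, so rows that repeat a pose let the fingers close, or fill a call up. It gives the time, the measured TCP pose, the force and the opening at its end, in the units of the state.
- read_state(): the state, without advancing time (a new reading comes with each control period).
- camera(name): name is "scene" or "top"; returns a dict with "pixels" (384x512x3 uint8, red, green, blue), "fx", "fy", "cx", "cy" (pixels), "rvec" (rotation vector, rad) and "tvec" (3), from world to camera coordinates, as OpenCV has them. Camera axes: x right, y down, z forward; pixel columns grow to the right and rows downward; lengths in m; the calibration is good to about 2 mm. A picture is of the moment at which its call begins. There is no depth.
- close_job(): hands the job in, once; it reports no verdict.
The state is a dict: "time": time; "joint_positions": joint angles; "joint_vel": joint speeds; "joint_torque": joint torques, N m; "ee_pos": TCP position; "eef_rot": TCP orientation; "ft_force": force on the tool from outside, world axes, zero at the start; "torque": the same for the moment, N m; "width": finger opening in m.
Only numpy, scipy, OpenCV 4.12 (cv2) and the standard library are available. Lean on these libraries where they do the work, as an engineer would, in place of code of your own. Each camera call takes 0.05 s, during which the arm holds its last target.

## Working session

There is one attempt and no reset: what is moved stays moved. The work goes in short steps, Python scripts to look and compute and a tool call to move; the robot and the scene stay as the last step left them, time stands still between calls to the robot, and variables do not carry over. Pictures are saved under pics/ and viewed, and the job is handed in when it is done.

Besides the shell and the picture viewer there is one more tool, called by a JSON object that holds its "op" and its "data", one argument or row to a line. arm_command: Moves the arm, as the interface text tells. Its arguments: {"type":"object","properties":{"commands":{"type":"array","items":{"type":"array"}},"squeeze":{"type":"number"}},"required":["commands"]}

```bash
mkdir -p pics
python3 - <<'E'
from bench import *
import cv2,numpy as np
s=read_state(); print(s)
for n in("scene","top"):
    c=camera(n); np.save(f"{n}0.npy",c["pixels"]); cv2.imwrite(f"pics/{n}0.png",cv2.resize(c["pixels"][:,:,::-1],(800,600),interpolation=cv2.INTER_CUBIC))
    print(n,{k:v for k,v in c.items() if k!="pixels"})
    R=cv2.Rodrigues(np.array(c["rvec"]))[0]; print(-R.T@np.array(c["tvec"]), R)
E
```

```text
{'time': 0.0, 'joint_positions': array([-1.3336158 ,  0.33288224, -0.06470164,  1.46092414,  0.02160698,
        1.34992456, -0.08851929]), 'joint_vel': array([ 1.75540644e-03,  8.70506298e-05, -1.00316245e-03,  4.68038294e-04,
       -4.79909093e-04, -6.68812799e-04,  2.50611285e-04]), 'joint_torque': array([-2.54995175e-04, -6.23250818e+01,  2.46034091e-02, -3.89901924e+01,
       -6.12756587e-02,  3.95806495e-02,  1.59365968e-04]), 'ee_pos': array([0.1604711 , 0.60374904, 0.29145561]), 'eef_rot': array([ 1.29523107e-01,  9.91576142e-01, -7.19001553e-04, -5.68465467e-05]), 'ft_force': array([ 0.24901504, -0.4600595 , -0.77582157]), 'torque': array([-0.00279896, -0.03892009, -0.03105311]), 'width': 0.0871044863675117}
scene {'fx': 353.5798873045787, 'fy': 353.5798873045787, 'cx': 258.56684116103906, 'cy': 183.8707605234111, 'rvec': array([ 2.03923947, -0.6689769 ,  0.40289448]), 'tvec': array([-0.37386859,  0.23546707,  0.89009862])}
[-0.09551842 -0.72498418  0.67288349] [[ 0.7985368  -0.60158616  0.0208106 ]
 [-0.29973417 -0.42736866 -0.85294517]
 [ 0.5220138   0.67487045 -0.52158553]]
top {'fx': 354.67032789881904, 'fy': 354.67032789881904, 'cx': 252.64010586011332, 'cy': 194.71092024856426, 'rvec': array([ 2.13597608, -2.07843255,  0.18230159]), 'tvec': array([0.03890128, 0.50995545, 1.17323159])}
[0.27030951 0.02043254 1.25082194] [[ 0.02938047 -0.99934504 -0.02112526]
 [-0.98040849 -0.02469271 -0.19542124]
 [ 0.19477161  0.02645295 -0.98049185]]
```

View pics/scene0.png

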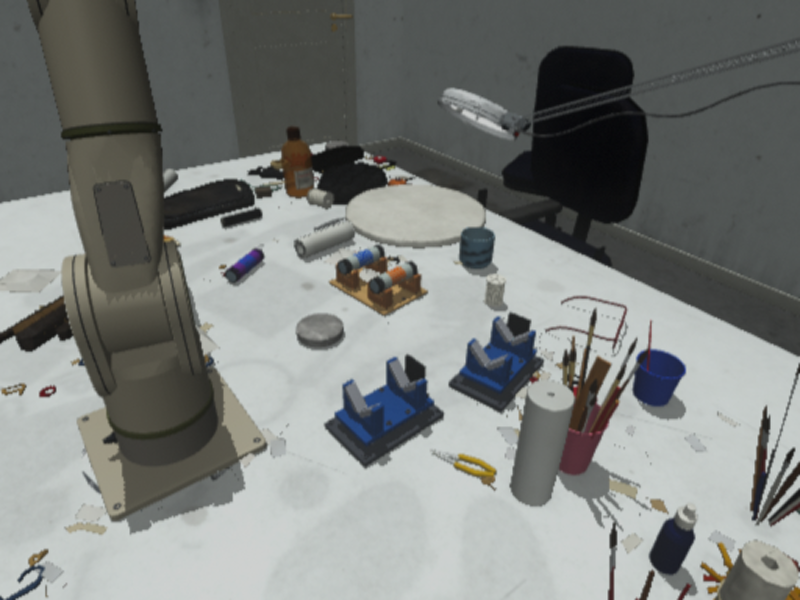

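View pics/top0.png

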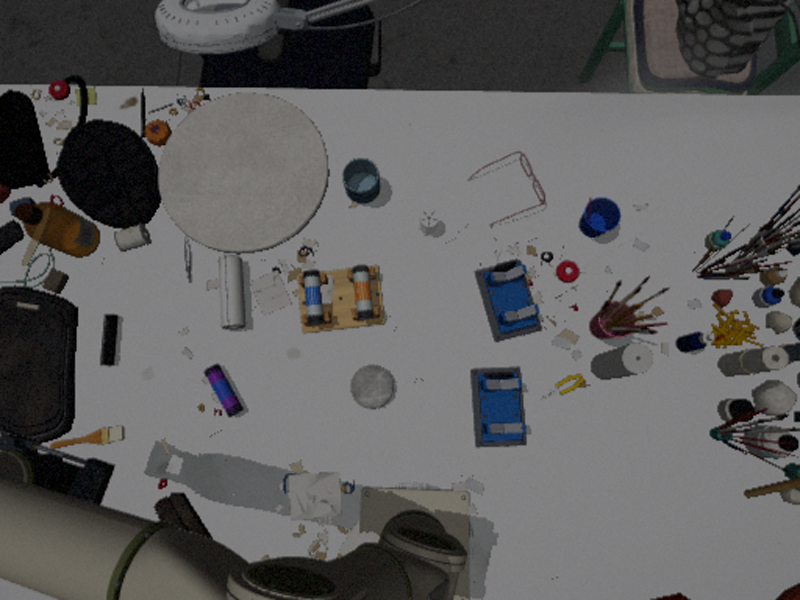

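The two jig look-alikes in the 800x600 top picture are at (508,300) and (499,407). The first is farther from the base at about (415,560), so that is the one meant. There are three barrels: blue-banded at (313,295) in the rest, orange-banded at (363,292), and a purple look-alike loose at (223,390), which I'll leave alone. I'll confirm with enlarged crops.

Run:
```python
import cv2,numpy as np
t=np.load("top0.npy")[:,:,::-1]; s=np.load("scene0.npy")[:,:,::-1]
a=t[160:220,180:260]; b=t[155:295,290:360]
A=cv2.resize(a,None,fx=5,fy=5,interpolation=cv2.INTER_CUBIC)
B=cv2.resize(t[160:225,295:355],None,fx=5,fy=5,interpolation=cv2.INTER_CUBIC)
C=cv2.resize(s[195:265,280:355],None,fx=5,fy=5,interpolation=cv2.INTER_CUBIC)
D=cv2.resize(s[150:205,200:280],None,fx=5,fy=5,interpolation=cv2.INTER_CUBIC)
o=np.zeros((600,800,3),np.uint8)
def put(im,x,y):
    im=im[:600-y,:800-x]; im=cv2.convertScaleAbs(im,alpha=1.5); o[y:y+im.shape[0],x:x+im.shape[1]]=im
put(A[:, :400],0,0);put(B,400,0);put(D,0,300);put(C,400,325)
cv2.imwrite("pics/crop0.png",o)
```

```text
(no output)
```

View pics/crop0.png

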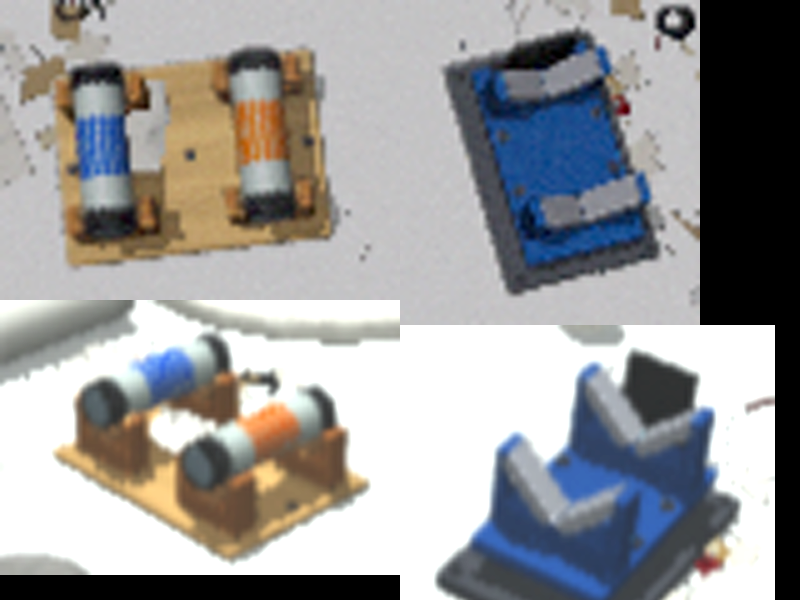

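```bash
cat > h.py <<'E'
import cv2,numpy as np
CAM={"scene":dict(K=np.array([[353.5798873,0,258.56684116],[0,353.5798873,183.87076052],[0,0,1.]]),r=np.array([2.03923947,-0.6689769,0.40289448]),t=np.array([-0.37386859,0.23546707,0.89009862])),
"top":dict(K=np.array([[354.6703279,0,252.64010586],[0,354.6703279,194.71092025],[0,0,1.]]),r=np.array([2.13597608,-2.07843255,0.18230159]),t=np.array([0.03890128,0.50995545,1.17323159]))}
def ray(n,uv):
    c=CAM[n];R=cv2.Rodrigues(c["r"])[0];o=-R.T@c["t"]
    d=R.T@np.linalg.inv(c["K"])@np.array([uv[0],uv[1],1.]);return o,d/np.linalg.norm(d)
def onz(n,uv,z):
    o,d=ray(n,uv);return o+d*(z-o[2])/d[2]
def proj(n,P):
    c=CAM[n];return cv2.projectPoints(np.atleast_2d(np.asarray(P,float)),c["r"],c["t"],c["K"],None)[0][:,0]
def tri(a,b):
    o1,d1=ray("top",a);o2,d2=ray("scene",b)
    M=np.array([d1,-d2]).T;s=np.linalg.lstsq(M,o2-o1,rcond=None)[0]
    p,q=o1+d1*s[0],o2+d2*s[1];return (p+q)/2,np.linalg.norm(p-q)
E
python3 - <<'E'
from h import *
for n,roi in(("top",(150,220,170,360)),("scene",(150,270,200,360))):
    im=np.load(n+"0.npy");h=cv2.cvtColor(im,cv2.COLOR_RGB2HSV)
    H,S,V=cv2.split(h)
    for nm,m in(("blue",(H>98)&(H<125)&(S>110)&(V>50)),("orange",(H>3)&(H<14)&(S>150)&(V>110))):
        m=m.astype(np.uint8);k=np.zeros_like(m);k[roi[0]:roi[1],roi[2]:roi[3]]=1;m*=k
        N,l,st,ce=cv2.connectedComponentsWithStats(m)
        for i in range(1,N):
            if st[i,4]>15:
                pts=np.argwhere(l==i)[:,::-1].astype(np.float32)
                print(n,nm,st[i],ce[i],cv2.minAreaRect(pts),onz(n,ce[i],.055))
E
```

```text
top blue [309 173  35  40 623] [325.82022472 192.96789727] ((326.0458984375, 190.4862518310547), (41.569664001464844, 24.137224197387695), 73.3007583618164) [ 0.52025927 -0.19788198  0.055     ]
top blue [195 183  11  13 104] [200.15384615 188.97115385] ((200.06968688964844, 188.7664031982422), (11.860180854797363, 9.23464584350586), 84.80557250976562) [0.52352793 0.23492576 0.055     ]
scene blue [228 160  11   9  62] [232.96774194 163.87096774] ((233.2000274658203, 163.9000244140625), (7.155416965484619, 8.497057914733887), 63.43495178222656) [0.53057263 0.24130601 0.055     ]
scene blue [295 210  48  41 820] [319.55121951 232.03292683] ((319.7236328125, 227.091064453125), (31.822641372680664, 51.04058074951172), 42.709388732910156) [ 0.50749419 -0.22526526  0.055     ]
scene blue [215 239  62  31 892] [249.46636771 258.40807175] ((245.5, 254.0), (60.99999237060547, 29.999996185302734), -0.0) [ 0.2902798  -0.19659452  0.055     ]
scene orange [249 171  10   8  46] [253.56521739 174.54347826] ((253.7000274658203, 174.40000915527344), (5.813776969909668, 8.049844741821289), 63.43495178222656) [0.54617725 0.13451288 0.055     ]
```

Run:
```python
from h import *
def crop(n,x0,y0,w,h,f,fn,a=1.5):
    im=np.load(n+"0.npy")[:,:,::-1][y0:y0+h,x0:x0+w]
    im=cv2.convertScaleAbs(cv2.resize(im,None,fx=f,fy=f,interpolation=cv2.INTER_CUBIC),alpha=a)
    for i in range(0,w,5):
        cv2.line(im,(i*f,0),(i*f,6 if i%10 else 12),(0,0,255),1)
        if i%10==0: cv2.putText(im,str(x0+i),(i*f+2,24),0,.4,(0,0,255),1)
    for i in range(0,h,5):
        cv2.line(im,(0,i*f),(6 if i%10 else 12,i*f),(0,0,255),1)
        if i%10==0: cv2.putText(im,str(y0+i),(14,i*f+4),0,.4,(0,0,255),1)
    cv2.imwrite(fn,im)
crop("top",298,160,56,60,10,"pics/jt.png",1.8)
crop("scene",280,195,75,70,8,"pics/js.png",1.2)
crop("top",185,162,65,55,10,"pics/rt.png",1.8)
```

```text
(no output)
```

View pics/jt.png

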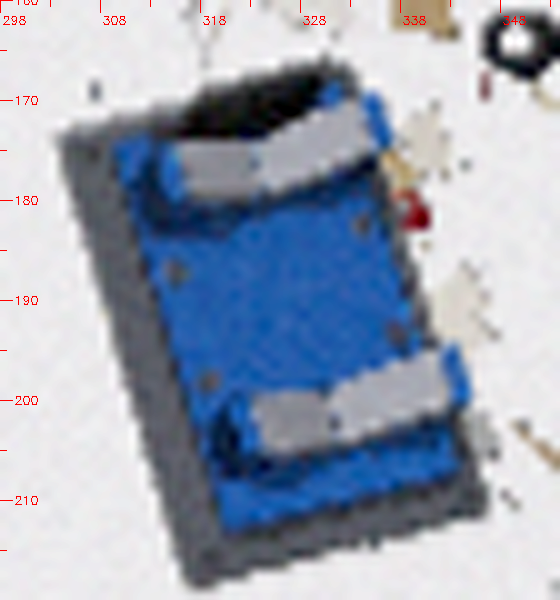

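View pics/js.png

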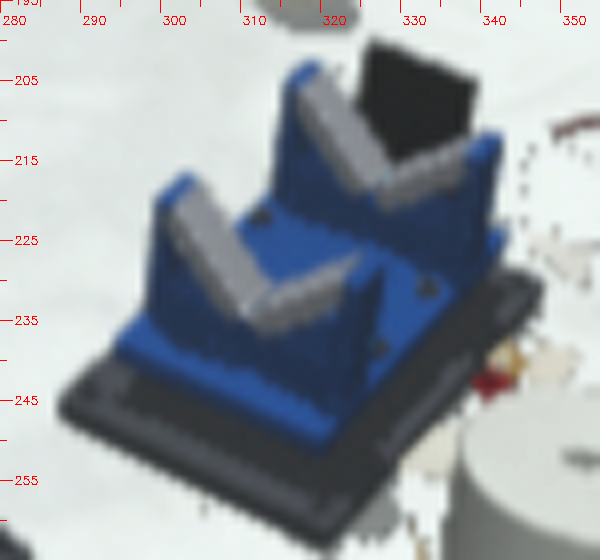

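View pics/rt.png

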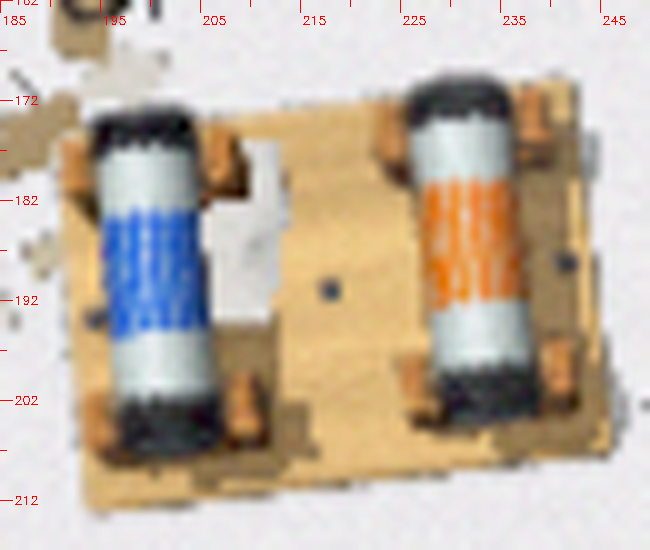

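Run:
```python
from h import *
T=lambda X,Y:(298+X/10-.5,160+Y/10-.5)
S=lambda X,Y:(280+X/8-.5,195+Y/8-.5)
R=lambda X,Y:(185+X/10-.5,162+Y/10-.5)
# holes order: far-left, near-left, far-right, near-right
H=np.array([onz("top",T(*p),.036)[:2] for p in((176,272),(208,380),(362,222),(397,332))])
print("holes",H,H.mean(0)); 
d=(H[0]-H[1]+H[2]-H[3]);print("yaw",np.degrees(np.arctan2(d[1],d[0])), "across",np.degrees(np.arctan2(*( (H[0]-H[2]+H[1]-H[3])[::-1])))-90, np.linalg.norm(H[0]-H[1]),np.linalg.norm(H[0]-H[2]))
# model points (x,y) in seat frame
pts=[("top",T(328,392),-.035,0,.0555),("top",T(335,450),-.055,0,.0555),("top",T(255,148),.055,0,.0555),("top",T(263,192),.035,0,.0555),
("top",T(225,532),-.072,.042,.036),("top",T(464,468),-.072,-.042,.036),
("top",T(62,138),.085,.055,.012),("top",T(190,588),-.085,.055,.006),("top",T(487,514),-.085,-.055,.006),
("scene",S(115,345),-.072,.042,.036),("scene",S(322,450),-.072,-.042,.036),
("scene",S(256,325),-.055,0,.0555),("scene",S(382,200),.035,0,.0555),
("scene",S(60,412),-.085,.055,.0),("scene",S(322,550),-.085,-.055,.0),
("scene",S(374,40),.06,.022,.098),("scene",S(477,84),.06,-.022,.098)]
M=np.array([p[2:4] for p in pts]);W=np.array([onz(p[0],p[1],p[4])[:2] for p in pts])
M=np.vstack([M]);
def fit(M,W):
    mc,wc=M.mean(0),W.mean(0);a=M-mc;b=W-wc
    th=np.arctan2((a[:,0]*b[:,1]-a[:,1]*b[:,0]).sum(),(a*b).sum());c,s=np.cos(th),np.sin(th)
    t=wc-np.array([[c,-s],[s,c]])@mc;return th,t
for nm,ix in(("top",[i for i,p in enumerate(pts) if p[0]=="top"]),("scene",[i for i,p in enumerate(pts) if p[0]=="scene"]),("all",range(len(pts)))):
    ix=list(ix);th,t=fit(M[ix],W[ix]);c,s=np.cos(th),np.sin(th)
    r=(W[ix]-(M[ix]@np.array([[c,s],[-s,c]])+t))@np.array([[c,-s],[s,c]])
    print(nm,np.degrees(th),th,t);print((r*1000).round(1).tolist())
# barrel: ends in top crop
for nm,q,mid in(("blue",((140,108),(172,455)),None),("or",((456,82),(487,422)),None)):
    a,b=[onz("top",R(*p),.055) for p in q];d=a-b;print(nm,a,b,(a+b)/2,np.degrees(np.arctan2(d[1],d[0])),np.linalg.norm(d))
B=[onz("top",R(*p),.008) for p in((62,128),(85,512),(612,455),(572,78))]
print("rest",np.mean(B,0),[np.degrees(np.arctan2(*(B[i]-B[j])[:2][::-1])) for i,j in((0,1),(3,2),(0,3),(1,2))],[np.linalg.norm(B[i]-B[j]) for i,j in((0,1),(3,2),(0,3),(1,2))])
print(onz("top",R(331,289),.008))
```

```text
holes [[ 0.54567232 -0.16428431]
 [ 0.50749894 -0.17516991]
 [ 0.56521521 -0.22925241]
 [ 0.52617106 -0.24077734]] [ 0.53613938 -0.20237099]
yaw 16.184096410026854 across 16.312951639527455 0.03969513013846546 0.06784378162013617
top 15.82079411058073 0.2761249475097616 [ 0.53461319 -0.20224687]
[[-0.6, -0.9], [-0.5, 2.6], [-2.0, -1.0], [2.3, 0.7], [0.6, 0.7], [1.7, -1.2], [-2.2, -0.6], [0.6, -0.9], [0.0, 0.7]]
scene 14.98218335574534 0.2614884286952491 [ 0.53360065 -0.20418246]
[[-3.8, -2.4], [-5.1, -1.0], [-1.9, -3.5], [-1.9, -2.7], [3.6, 1.1], [2.3, 4.2], [4.0, 1.3], [2.7, 3.0]]
all 15.40605718458998 0.26888642262162293 [ 0.53411598 -0.20316808]
[[0.1, -0.4], [0.2, 2.9], [-1.2, 0.1], [3.0, 1.7], [1.1, 0.9], [2.8, -1.0], [-1.9, 0.7], [0.9, -0.7], [1.2, 0.8], [-4.3, -2.7], [-6.1, -1.3], [-2.7, -3.9], [-2.6, -3.7], [3.3, 0.8], [1.1, 4.0], [3.4, 0.0], [1.8, 1.7]]
blue [0.58290605 0.24420311 0.055     ] [0.46055324 0.22592263 0.055     ] [0.52172965 0.23506287 0.055     ] 8.497583942916432 0.12371090299434634
or [0.59490592 0.13402931 0.055     ] [0.47479484 0.11835808 0.055     ] [0.53485038 0.1261937  0.055     ] 7.4335540225234285 0.12112910641623806
rest [0.52900961 0.1796172  0.008     ] [np.float64(6.970459208540284), np.float64(7.883530057762759), np.float64(97.14372788564681), np.float64(97.73765926471776)] [np.float64(0.14132032662428698), np.float64(0.1393802228598404), np.float64(0.18598401156283617), np.float64(0.18822111670604755)]
[0.52979873 0.18021776 0.008     ]
```

```bash
cat >> h.py <<'E'
from scipy.spatial.transform import Rotation as Ro
def rel(st,pos,yaw):
    """shift/turn in tool axes to put TCP at pos, tool down, jaws across a barrel of yaw (deg)"""
    R0=Ro.from_quat(st["eef_rot"]); Rt=None
    best=None
    for k in(0,180):
        a=np.radians(yaw+k); x=np.array([np.cos(a),np.sin(a),0]);z=np.array([0,0,-1.]);y=np.cross(z,x)
        r=(R0.inv()*Ro.from_matrix(np.array([x,y,z]).T)).as_rotvec()
        if best is None or np.linalg.norm(r)<np.linalg.norm(best): best=r
    return R0.inv().apply(np.array(pos)-st["ee_pos"]).round(4),best.round(4)
def barrelyaw(st):
    x=Ro.from_quat(st["eef_rot"]).as_matrix()[:,0];return np.degrees(np.arctan2(x[1],x[0]))
E
python3 - <<'E'
from bench import *
from h import *
s=read_state();print(rel(s,[.5225,.235,.20],7.7),barrelyaw(s))
E
```

```text
(array([-0.4446, -0.2633,  0.0919]), array([-1.300e-03, -2.000e-04, -3.941e-01])) 165.117786016947
```

{"op": "arm_command", "data": {
  "commands": [
    [100, [-0.0445, -0.0263, 0.005], [0, 0, -0.039]],
    [100, [-0.089, -0.0527, 0.01], [0, 0, -0.079]],
    [100, [-0.133, -0.079, 0.015], [0, 0, -0.118]],
    [100, [-0.178, -0.105, 0.02], [0, 0, -0.158]],
    [100, [-0.222, -0.132, 0.025], [0, 0, -0.197]],
    [100, [-0.267, -0.158, 0.03], [0, 0, -0.236]],
    [100, [-0.311, -0.184, 0.035], [0, 0, -0.276]],
    [100, [-0.356, -0.211, 0.04], [0, 0, -0.315]],
    [100, [-0.4, -0.237, 0.045], [0, 0, -0.355]],
    [100, [-0.4446, -0.2633, 0.05], [0, 0, -0.394]]
  ]
}}

```text
time: 0.93
ee_pos: [0.4521, 0.3063, 0.2518]
eef_rot: [-0.068, 0.998, 0.0, -0.0]
ft_force: [0.6, 1.3, 0.4]
width: 0.0869
```

Run:
```python
from bench import *
from h import *
s=read_state();print(s["time"],s["ee_pos"],s["joint_positions"],rel(s,[.5225,.235,.20],7.7),barrelyaw(s))
```

```text
0.9333 [0.45205612 0.30626658 0.25183912] [-0.81757946  0.18243916  0.15573878  1.73625425 -0.03004832  1.22533512
  1.05282392] (array([-0.0601, -0.0802,  0.0518]), array([ 0.    , -0.0002,  0.0018])) -172.1945604362262
```

{"op": "arm_command", "data": {
  "commands": [
    [100, [-0.015, -0.02, 0.013], [0, 0, 0]],
    [100, [-0.03, -0.04, 0.026], [0, 0, 0]],
    [100, [-0.045, -0.06, 0.04], [0, 0, 0]],
    [100, [-0.06, -0.08, 0.05], [0, 0, 0]],
    [100, [-0.06, -0.08, 0.05], [0, 0, 0]],
    [100, [-0.06, -0.08, 0.05], [0, 0, 0]],
    [100, [-0.06, -0.08, 0.05], [0, 0, 0]],
    [100, [-0.06, -0.08, 0.05], [0, 0, 0]],
    [100, [-0.06, -0.08, 0.05], [0, 0, 0]],
    [100, [-0.06, -0.08, 0.05], [0, 0, 0]]
  ]
}}

```text
time: 1.77
ee_pos: [0.5209, 0.2378, 0.2025]
eef_rot: [-0.068, 0.998, 0.0, 0.0]
ft_force: [-0.1, -0.5, -0.6]
width: 0.0869
```

Run:
```python
from bench import *
from h import *
s=read_state();print(s["time"],s["ee_pos"],rel(s,[.5225,.235,.106],7.7),barrelyaw(s))
for n in("scene","top"):
    c=camera(n)["pixels"];np.save(n+"1.npy",c)
    x,y=(180,120) if n=="scene" else (150,120)
    cv2.imwrite(f"pics/{n}1.png",cv2.resize(c[y:y+100,x:x+130,::-1],None,fx=6,fy=6,interpolation=cv2.INTER_CUBIC))
```

```text
1.7667 [0.52089035 0.23777957 0.20252663] (array([-0.0012, -0.003 ,  0.0965]), array([0.0006, 0.0005, 0.0013])) -172.22725041576646
```

View pics/scene1.png

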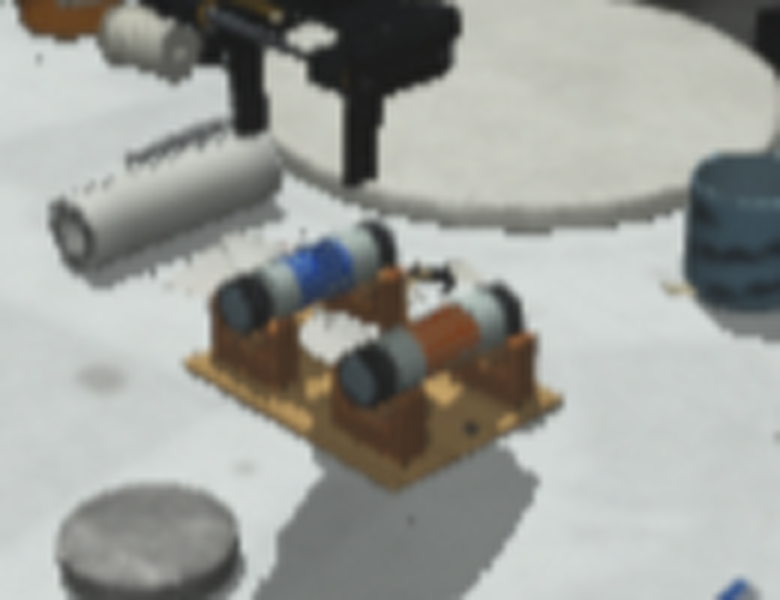

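View pics/top1.png

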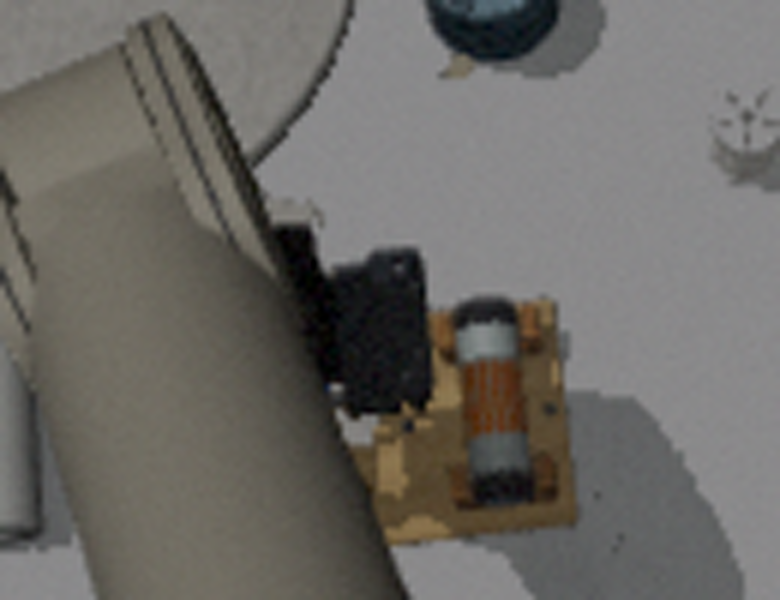

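{"op": "arm_command", "data": {
  "commands": [
    [100, [-0.001, -0.003, 0.015], [0, 0, 0]],
    [100, [-0.001, -0.003, 0.03], [0, 0, 0]],
    [100, [-0.001, -0.003, 0.045], [0, 0, 0]],
    [100, [-0.001, -0.003, 0.06], [0, 0, 0]],
    [100, [-0.001, -0.003, 0.07], [0, 0, 0]],
    [100, [-0.001, -0.003, 0.08], [0, 0, 0]],
    [100, [-0.001, -0.003, 0.088], [0, 0, 0]],
    [100, [-0.001, -0.003, 0.096], [0, 0, 0]],
    [100, [-0.001, -0.003, 0.096], [0, 0, 0]],
    [100, [-0.001, -0.003, 0.096], [0, 0, 0]]
  ]
}}

```text
time: 2.7
ee_pos: [0.5227, 0.234, 0.106]
eef_rot: [-0.067, 0.998, -0.0, -0.0]
ft_force: [1.1, 0.8, 1.3]
width: 0.0868
```

Run:
```python
from bench import *
from h import *
s=read_state();print(s["time"],s["ee_pos"],rel(s,[.5225,.235,.106],7.7),barrelyaw(s),s["ft_force"])
for n in("scene",):
    c=camera(n)["pixels"];np.save(n+"2.npy",c)
    x,y=(180,120) if n=="scene" else (150,120)
    cv2.imwrite(f"pics/{n}2.png",cv2.resize(c[y:y+100,x:x+130,::-1],None,fx=6,fy=6,interpolation=cv2.INTER_CUBIC))
```

```text
2.7 [0.522661   0.23398987 0.10601857] (array([0.   , 0.001, 0.   ]), array([-0.0001, -0.0003, -0.0002])) -172.31116095491765 [1.07494763 0.77378709 1.28411396]
```

View pics/scene2.png

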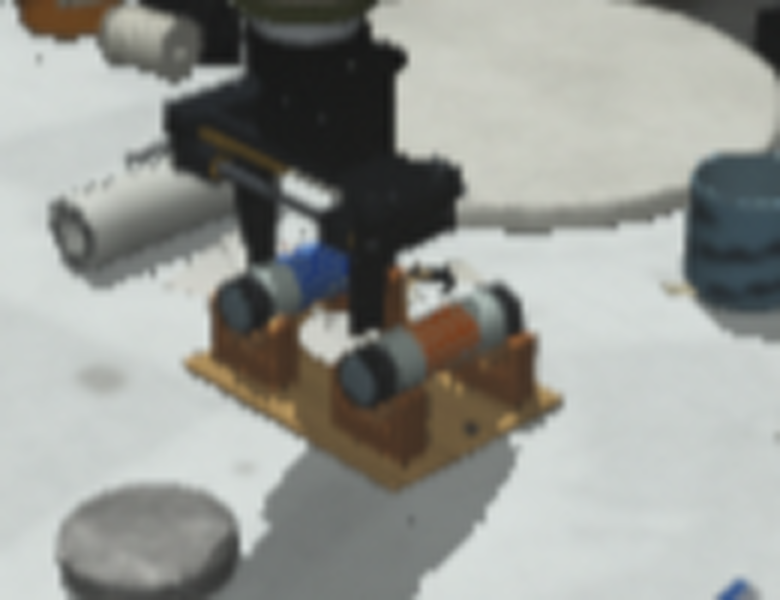

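{"op": "arm_command", "data": {
  "commands": [
    [50, [0, 0.001, 0], [0, 0, 0]],
    [40, [0, 0.001, 0], [0, 0, 0]],
    [30, [0, 0.001, 0], [0, 0, 0]],
    [20, [0, 0.001, 0], [0, 0, 0]],
    [10, [0, 0.001, 0], [0, 0, 0]],
    [0, [0, 0.001, 0], [0, 0, 0]],
    [0, [0, 0.001, 0], [0, 0, 0]],
    [0, [0, 0.001, 0], [0, 0, 0]],
    [0, [0, 0.001, 0], [0, 0, 0]],
    [0, [0, 0.001, 0], [0, 0, 0]]
  ],
  "squeeze": 25
}}

```text
time: 3.58
ee_pos: [0.5225, 0.2352, 0.1061]
eef_rot: [-0.067, 0.998, 0.0, 0.0]
ft_force: [0.2, 0.6, -0.1]
width: 0.0354
```

{"op": "arm_command", "data": {
  "commands": [
    [0, [0, 0, -0.006], [0, 0, 0]],
    [0, [0, 0, -0.015], [0, 0, 0]],
    [0, [0, 0, -0.03], [0, 0, 0]],
    [0, [0, 0, -0.045], [0, 0, 0]],
    [0, [0, 0, -0.06], [0, 0, 0]],
    [0, [0, 0, -0.075], [0, 0, 0]],
    [0, [0, 0, -0.09], [0, 0, 0]],
    [0, [0, 0, -0.105], [0, 0, 0]],
    [0, [0, 0, -0.115], [0, 0, 0]],
    [0, [0, 0, -0.12], [0, 0, 0]]
  ]
}}

```text
time: 4.42
ee_pos: [0.523, 0.2351, 0.2283]
eef_rot: [-0.067, 0.998, 0.001, 0.001]
ft_force: [-0.8, 0.5, -1.0]
width: 0.0356
```

Run:
```python
from bench import *
from h import *
s=read_state();print(s["time"],s["ee_pos"],rel(s,[.535,-.2025,.22],16),barrelyaw(s),s["ft_force"],s["width"])
for n in("scene",):
    c=camera(n)["pixels"];np.save(n+"3.npy",c)
    x,y=(180,100) if n=="scene" else (150,120)
    cv2.imwrite(f"pics/{n}3.png",cv2.resize(c[y:y+100,x:x+130,::-1],None,fx=6,fy=6,interpolation=cv2.INTER_CUBIC))
```

```text
4.4167 [0.52304573 0.23513355 0.22826073] (array([ 0.0467, -0.4353,  0.0077]), array([ 0.0009,  0.0024, -0.1452])) -172.32049682319476 [-0.82273813  0.52048328 -0.97964268] 0.035573552831755575
```

View pics/scene3.png

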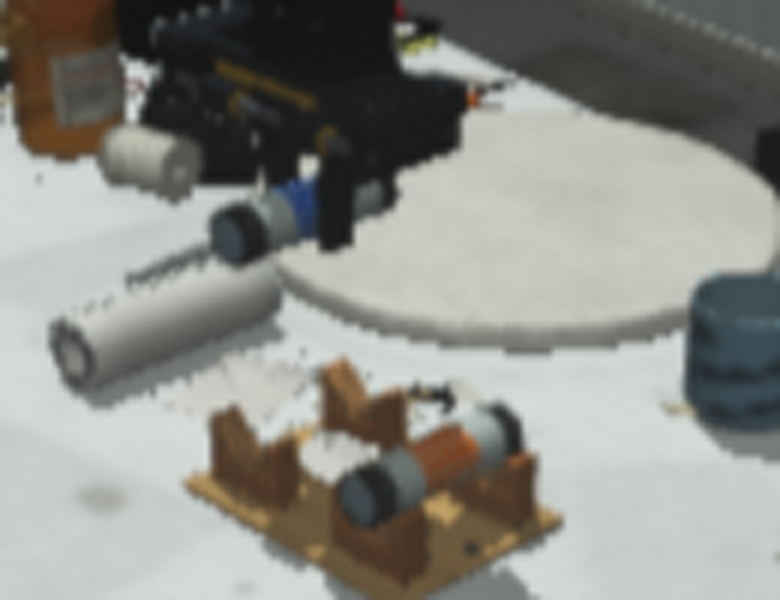

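Run:
```python
from bench import *
from h import *
s=read_state();print(rel(s,[.5235,-.2058,.22],16))
```

```text
(array([ 0.0586, -0.4371,  0.0077]), array([ 0.001 ,  0.0026, -0.1452]))
```

{"op": "arm_command", "data": {
  "commands": [
    [0, [0.004, -0.03, 0], [0, 0, -0.01]],
    [0, [0.009, -0.065, 0], [0, 0, -0.022]],
    [0, [0.014, -0.103, 0], [0, 0, -0.034]],
    [0, [0.019, -0.141, 0], [0, 0, -0.047]],
    [0, [0.024, -0.179, 0], [0, 0, -0.06]],
    [0, [0.029, -0.217, 0.002], [0, 0, -0.072]],
    [0, [0.034, -0.255, 0.004], [0, 0, -0.085]],
    [0, [0.039, -0.29, 0.005], [0, 0, -0.096]],
    [0, [0.0435, -0.325, 0.006], [0, 0, -0.108]],
    [0, [0.048, -0.36, 0.007], [0, 0, -0.12]]
  ]
}}

```text
time: 5.3
ee_pos: [0.5224, -0.1299, 0.2185]
eef_rot: [-0.127, 0.992, 0.0, -0.0]
ft_force: [0.5, 0.2, -0.8]
width: 0.035
```

Run:
```python
from bench import *
from h import *
s=read_state();print(s["ee_pos"],s["joint_positions"],rel(s,[.5235,-.2058,.22],16))
```

```text
[ 0.52244931 -0.12986136  0.21854218] [-0.24896503  0.20256404  0.46029542  1.80881504 -0.09798652  1.15335104
  2.06862288] (array([ 0.0181, -0.0738, -0.0015]), array([ 0.0004, -0.0006, -0.0245]))
```

{"op": "arm_command", "data": {
  "commands": [
    [0, [0.007, -0.029, 0], [0, 0, -0.008]],
    [0, [0.012, -0.05, 0], [0, 0, -0.016]],
    [0, [0.016, -0.065, 0], [0, 0, -0.022]],
    [0, [0.018, -0.074, 0], [0, 0, -0.0245]],
    [0, [0.018, -0.074, 0], [0, 0, -0.0245]],
    [0, [0.018, -0.074, 0], [0, 0, -0.0245]],
    [0, [0.018, -0.074, 0], [0, 0, -0.0245]],
    [0, [0.018, -0.074, 0], [0, 0, -0.0245]],
    [0, [0.018, -0.074, 0], [0, 0, -0.0245]],
    [0, [0.018, -0.074, 0], [0, 0, -0.0245]]
  ]
}}

```text
time: 6.13
ee_pos: [0.5245, -0.2035, 0.2191]
eef_rot: [-0.139, 0.99, 0.0, 0.0]
ft_force: [1.2, -0.2, -1.1]
width: 0.0355
```

Run:
```python
from bench import *
from h import *
s=read_state();print(s["ee_pos"],s["joint_positions"],rel(s,[.5235,-.2058,.155],16),barrelyaw(s),s["ft_force"])
for n in("scene","top"):
    c=camera(n)["pixels"];np.save(n+"4.npy",c)
    x,y=(260,140) if n=="scene" else (260,130)
    cv2.imwrite(f"pics/{n}4.png",cv2.resize(c[y:y+100,x:x+130,::-1],None,fx=6,fy=6,interpolation=cv2.INTER_CUBIC))
```

```text
[ 0.52448126 -0.20351904  0.21910765] [-0.13978645  0.26175858  0.5018555   1.74865012 -0.13628798  1.16565589
  2.25220282] (array([ 0.0016, -0.0019,  0.0641]), array([0.0003, 0.0002, 0.0006])) -163.96783315264133 [ 1.18088606 -0.23140569 -1.08519808]
```

View pics/scene4.png

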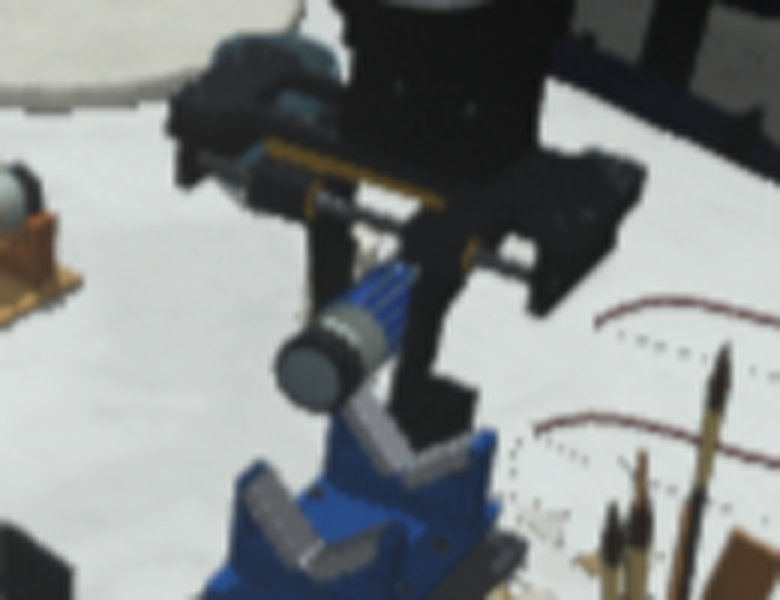

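View pics/top4.png

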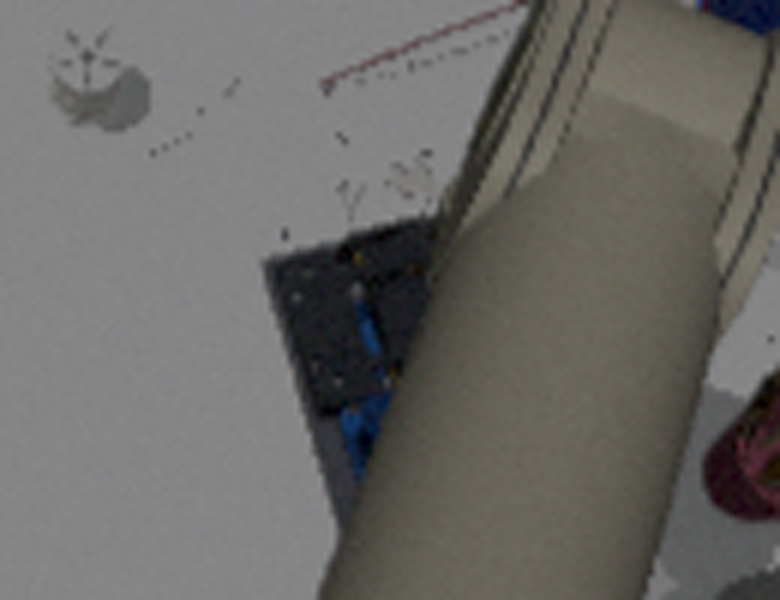

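Run:
```python
from h import *
c=np.array([.5245,-.2035,.2191-.051]);a=np.radians(16);u=np.array([np.cos(a),np.sin(a),0])
print(proj("scene",[c-.06*u,c]))
# jig V near front valley, end cap when seated (x=-60) predicted
s=np.array([.535,-.2025,.081]);v=np.array([-u[1],u[0],0])
print(proj("scene",[s-.06*u, s-.055*u-[0,0,.0255],s-.055*u+.04*v+[0,0,.0065],s-.055*u-.04*v+[0,0,.0065],s+.06*u+.022*v+[0,0,.017],s+.06*u-.022*v+[0,0,.017]]))
```

```text
[[311.65750819 202.06997998]
 [322.92169786 192.09788368]]
[[310.99620095 227.42324918]
 [310.99476943 233.88715169]
 [299.40050034 218.96345702]
 [325.48371541 230.48137639]
 [325.5064565  199.76761626]
 [339.25264685 205.16317429]]
```

{"op": "arm_command", "data": {
  "commands": [
    [0, [0.002, -0.001, 0.012], [0, 0, 0]],
    [0, [0.002, -0.001, 0.024], [0, 0, 0]],
    [0, [0.002, -0.001, 0.036], [0, 0, 0]],
    [0, [0.002, -0.001, 0.048], [0, 0, 0]],
    [0, [0.002, -0.001, 0.058], [0, 0, 0]],
    [0, [0.002, -0.001, 0.066], [0, 0, 0]],
    [0, [0.002, -0.001, 0.072], [0, 0, 0]],
    [0, [0.002, -0.001, 0.077], [0, 0, 0]],
    [0, [0.002, -0.001, 0.079], [0, 0, 0]],
    [0, [0.002, -0.001, 0.079], [0, 0, 0]]
  ]
}}

```text
time: 7.07
ee_pos: [0.5226, -0.2058, 0.1398]
eef_rot: [-0.139, 0.99, 0.0, -0.0]
ft_force: [-0.1, 0.0, -1.5]
width: 0.0353
```

```bash
cat > look.py <<'E'
import sys
from bench import *
from h import *
s=read_state();print(s["time"],s["ee_pos"],barrelyaw(s),s["ft_force"],s["torque"],s["width"],"to seat(z.132):",rel(s,[.535,-.2025,.132],16))
k=sys.argv[1]
c=camera("scene")["pixels"];np.save(f"scene{k}.npy",c)
x,y,f=280,180,8
im=cv2.resize(c[y:y+75,x:x+80,::-1],None,fx=f,fy=f,interpolation=cv2.INTER_CUBIC)
cv2.imwrite(f"pics/scene{k}.png",im)
E
python3 look.py 5
```

```text
7.0667 [ 0.52261051 -0.20580959  0.13979414] -164.03299791003238 [-0.11887837  0.00536701 -1.48851415] [0.02900569 0.06156004 0.04762428] 0.03530320239202494 to seat(z.132): (array([-0.0128, -0.0002,  0.0078]), array([ 0.0002, -0.0003, -0.0006]))
```

View pics/scene5.png

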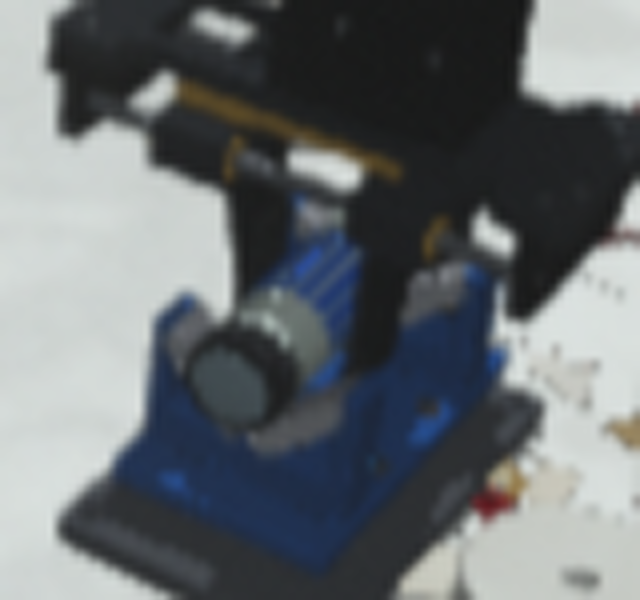

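{"op": "arm_command", "data": {
  "commands": [
    [0, [0, 0, 0.001], [0, 0, 0]],
    [0, [0, 0, 0.002], [0, 0, 0]],
    [0, [0, 0, 0.003], [0, 0, 0]],
    [0, [0, 0, 0.004], [0, 0, 0]],
    [0, [0, 0, 0.005], [0, 0, 0]],
    [0, [0, 0, 0.006], [0, 0, 0]],
    [0, [0, 0, 0.006], [0, 0, 0]],
    [0, [0, 0, 0.006], [0, 0, 0]],
    [0, [0, 0, 0.006], [0, 0, 0]],
    [0, [0, 0, 0.006], [0, 0, 0]]
  ]
}}

```text
time: 7.95
ee_pos: [0.5227, -0.2059, 0.1341]
eef_rot: [-0.139, 0.99, 0.0, 0.0]
ft_force: [0.8, -0.0, -0.8]
width: 0.0355
```

```bash
cat > st.py <<'E'
from bench import *
from h import *
s=read_state();a=np.radians(16);u=np.array([np.cos(a),np.sin(a),0]);v=np.array([-u[1],u[0],0])
f=s["ft_force"];d=s["ee_pos"]-[.535,-.2025,.132]
print("t",s["time"],"seatframe mm",(np.array([d@u,d@v,d[2]])*1e3).round(2),"F",np.array([f@u,f@v,f[2]]).round(2),"M",s["torque"].round(3),"yaw",barrelyaw(s)+180,"w",s["width"])
E
python3 st.py
```

```text
t 7.95 seatframe mm [-12.77   0.16   2.12] F [ 0.8  -0.23 -0.84] M [ 0.036  0.023 -0.021] yaw 15.967004607050512 w 0.035451642503538196
```

{"op": "arm_command", "data": {
  "commands": [
    [0, [0, 0, 0.0004], [0, 0, 0]],
    [0, [0, 0, 0.0008], [0, 0, 0]],
    [0, [0, 0, 0.0012], [0, 0, 0]],
    [0, [0, 0, 0.0016], [0, 0, 0]],
    [0, [0, 0, 0.002], [0, 0, 0]],
    [0, [0, 0, 0.002], [0, 0, 0]],
    [0, [0, 0, 0.002], [0, 0, 0]],
    [0, [0, 0, 0.002], [0, 0, 0]],
    [0, [0, 0, 0.002], [0, 0, 0]],
    [0, [0, 0, 0.002], [0, 0, 0]]
  ]
}}

```text
time: 8.78
ee_pos: [0.5227, -0.2058, 0.1321]
eef_rot: [-0.139, 0.99, 0.0, 0.0]
ft_force: [-1.0, 0.8, 3.1]
width: 0.0354
```

```bash
python3 st.py; sleep 0; python3 st.py
```

```text
t 8.7833 seatframe mm [-12.7    0.22   0.15] F [-0.7   1.08  3.13] M [ 0.12   0.249 -0.133] yaw 15.96820710131297 w 0.035358641414327326
t 8.7833 seatframe mm [-12.7    0.22   0.15] F [-0.7   1.08  3.13] M [ 0.12   0.249 -0.133] yaw 15.96820710131297 w 0.035358641414327326
```

{"op": "arm_command", "data": {
  "commands": [
    [0, [0, 0, -0.001], [0, 0, 0]],
    [0, [-0.002, 0, -0.001], [0, 0, 0]],
    [0, [-0.004, 0, -0.001], [0, 0, 0]],
    [0, [-0.006, 0, -0.001], [0, 0, 0]],
    [0, [-0.007, 0, -0.001], [0, 0, 0]],
    [0, [-0.008, 0, -0.001], [0, 0, 0]],
    [0, [-0.009, 0, -0.001], [0, 0, 0]],
    [0, [-0.009, 0, -0.001], [0, 0, 0]],
    [0, [-0.009, 0, -0.001], [0, 0, 0]],
    [0, [-0.009, 0, -0.001], [0, 0, 0]]
  ]
}}

```text
time: 9.62
ee_pos: [0.5314, -0.2032, 0.1331]
eef_rot: [-0.139, 0.99, 0.0, 0.0]
ft_force: [-0.4, 0.3, -0.5]
width: 0.0353
```

```bash
python3 st.py; python3 look.py 6 | tail -0
```

```text
t 9.6167 seatframe mm [-3.65  0.28  1.05] F [-0.29  0.39 -0.48] M [ 0.098 -0.017  0.007] yaw 15.979919195056993 w 0.035252618019191766Exception ignored on flushing sys.stdout:
BrokenPipeError: [Errno 32] Broken pipe
```

View pics/scene6.png

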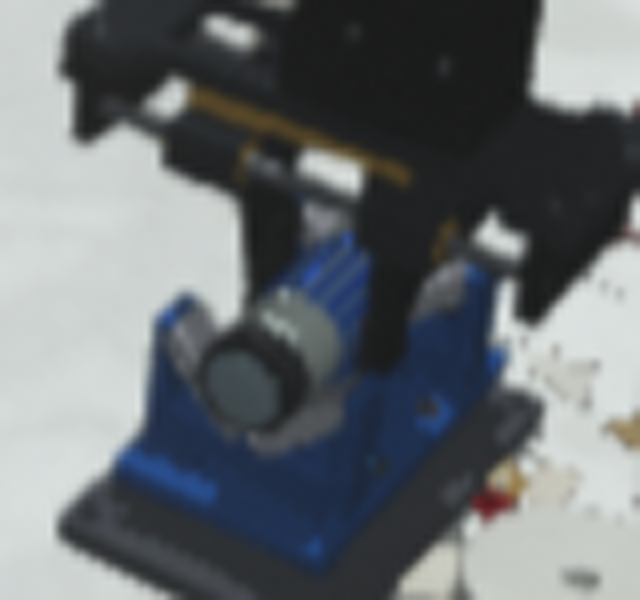

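{"op": "arm_command", "data": {
  "commands": [
    [0, [-0.0005, 0, 0], [0, 0, 0]],
    [0, [-0.001, 0, 0], [0, 0, 0]],
    [0, [-0.0015, 0, 0], [0, 0, 0]],
    [0, [-0.002, 0, 0], [0, 0, 0]],
    [0, [-0.0025, 0, 0], [0, 0, 0]],
    [0, [-0.003, 0, 0], [0, 0, 0]],
    [0, [-0.003, 0, 0], [0, 0, 0]],
    [0, [-0.003, 0, 0], [0, 0, 0]],
    [0, [-0.003, 0, 0], [0, 0, 0]],
    [0, [-0.003, 0, 0], [0, 0, 0]]
  ]
}}

```text
time: 10.5
ee_pos: [0.5343, -0.2025, 0.1331]
eef_rot: [-0.139, 0.99, 0.0, 0.0]
ft_force: [-0.4, 0.7, -1.4]
width: 0.0353
```

```bash
python3 st.py
```

```text
t 10.5 seatframe mm [-0.7   0.21  1.1 ] F [-0.16  0.77 -1.4 ] M [0.178 0.001 0.011] yaw 15.969675977637792 w 0.035303354441719066
```

{"op": "arm_command", "data": {
  "commands": [
    [0, [-0.0005, 0, 0], [0, 0, 0]],
    [0, [-0.001, 0, 0], [0, 0, 0]],
    [0, [-0.0015, 0, 0], [0, 0, 0]],
    [0, [-0.002, 0, 0], [0, 0, 0]],
    [0, [-0.0025, 0, 0], [0, 0, 0]],
    [0, [-0.0025, 0, 0], [0, 0, 0]],
    [0, [-0.0025, 0, 0], [0, 0, 0]],
    [0, [-0.0025, 0, 0], [0, 0, 0]],
    [0, [-0.0025, 0, 0], [0, 0, 0]],
    [0, [-0.0025, 0, 0], [0, 0, 0]]
  ]
}}

```text
time: 11.33
ee_pos: [0.5365, -0.2018, 0.133]
eef_rot: [-0.139, 0.99, 0.0, -0.0]
ft_force: [0.2, 0.5, -0.3]
width: 0.0356
```

```bash
python3 st.py
```

```text
t 11.3333 seatframe mm [1.67 0.21 1.04] F [ 0.31  0.48 -0.27] M [ 0.146  0.173 -0.035] yaw 15.966135902449082 w 0.035619427650646095
```

{"op": "arm_command", "data": {
  "commands": [
    [0, [-0.0005, 0, 0], [0, 0, 0]],
    [0, [-0.001, 0, 0], [0, 0, 0]],
    [0, [-0.0015, 0, 0], [0, 0, 0]],
    [0, [-0.002, 0, 0], [0, 0, 0]],
    [0, [-0.002, 0, 0], [0, 0, 0]],
    [0, [-0.002, 0, 0], [0, 0, 0]],
    [0, [-0.002, 0, 0], [0, 0, 0]],
    [0, [-0.002, 0, 0], [0, 0, 0]],
    [0, [-0.002, 0, 0], [0, 0, 0]],
    [0, [-0.002, 0, 0], [0, 0, 0]]
  ]
}}

```text
time: 12.17
ee_pos: [0.5369, -0.2017, 0.1326]
eef_rot: [-0.138, 0.99, 0.001, -0.002]
ft_force: [-8.1, -0.6, 2.9]
width: 0.0351
```

```bash
python3 st.py;python3 look.py 7
```

```text
t 12.1667 seatframe mm [2.02 0.26 0.58] F [-7.98  1.63  2.9 ] M [-0.019  1.812 -0.103] yaw 15.913431106393716 w 0.03508814839924453
12.1667 [ 0.5368687  -0.20169424  0.13257918] -164.08656889360628 [-8.12444564 -0.63135063  2.89876329] [-0.01921767  1.811769   -0.10250192] 0.03508814839924453 to seat(z.132): (array([ 0.002 , -0.0003,  0.0006]), array([ 0.0015, -0.0034, -0.0015]))
```

View pics/scene7.png

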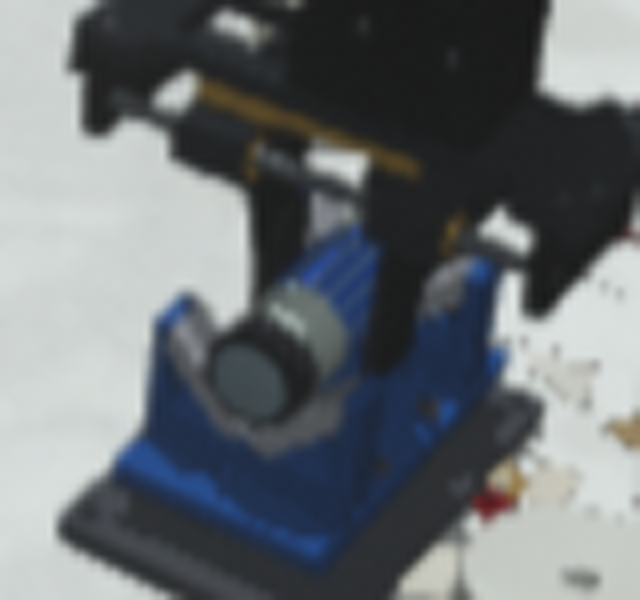

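{"op": "arm_command", "data": {
  "commands": [
    [0, [0.001, 0, 0], [0, 0, 0]],
    [0, [0.002, 0, 0], [0, 0, 0]],
    [0, [0.002, 0, 0], [0, 0, 0]],
    [0, [0.002, 0, 0.0005], [0, 0, 0]],
    [0, [0.002, 0, 0.001], [0, 0, 0]],
    [0, [0.002, 0, 0.0015], [0, 0, 0]],
    [0, [0.002, 0, 0.002], [0, 0, 0]],
    [0, [0.002, 0, 0.002], [0, 0, 0]],
    [0, [0.002, 0, 0.002], [0, 0, 0]],
    [0, [0.002, 0, 0.002], [0, 0, 0]]
  ]
}}

```text
time: 13.05
ee_pos: [0.5366, -0.2019, 0.1312]
eef_rot: [-0.139, 0.99, 0.0, 0.0]
ft_force: [-3.9, 0.7, 3.9]
width: 0.0354
```

```bash
python3 st.py
```

```text
t 13.05 seatframe mm [ 1.75  0.15 -0.83] F [-3.52  1.74  3.91] M [ 0.035  0.862 -0.12 ] yaw 15.962454915701528 w 0.035428160726101145
```

{"op": "arm_command", "data": {
  "commands": [
    [0, [0.0006, 0.0005, 0], [0, 0, 0]],
    [0, [0.0006, 0.0005, 0.0006], [0, 0, 0]],
    [0, [0.0006, 0.0005, 0.0012], [0, 0, 0]],
    [0, [0.0006, 0.0005, 0.0018], [0, 0, 0]],
    [0, [0.0006, 0.0005, 0.0024], [0, 0, 0]],
    [0, [0.0006, 0.0005, 0.003], [0, 0, 0]],
    [0, [0.0006, 0.0005, 0.003], [0, 0, 0]],
    [0, [0.0006, 0.0005, 0.003], [0, 0, 0]],
    [0, [0.0006, 0.0005, 0.003], [0, 0, 0]],
    [0, [0.0006, 0.0005, 0.003], [0, 0, 0]]
  ]
}}

```text
time: 13.88
ee_pos: [0.5364, -0.2017, 0.1285]
eef_rot: [-0.139, 0.99, -0.0, 0.001]
ft_force: [0.5, -0.2, 5.6]
width: 0.0355
```

```bash
python3 st.py
```

```text
t 13.8833 seatframe mm [ 1.59  0.33 -3.49] F [ 0.48 -0.3   5.6 ] M [-0.115  0.057 -0.167] yaw 15.965681188451185 w 0.03552619222675324
```

{"op": "arm_command", "data": {
  "commands": [
    [0, [0, 0, 0.0006], [0, 0, 0]],
    [0, [0, 0, 0.0012], [0, 0, 0]],
    [0, [0, 0, 0.0018], [0, 0, 0]],
    [0, [0, 0, 0.0024], [0, 0, 0]],
    [0, [0, 0, 0.003], [0, 0, 0]],
    [0, [0, 0, 0.0035], [0, 0, 0]],
    [0, [0, 0, 0.0035], [0, 0, 0]],
    [0, [0, 0, 0.0035], [0, 0, 0]],
    [0, [0, 0, 0.0035], [0, 0, 0]],
    [0, [0, 0, 0.0035], [0, 0, 0]]
  ]
}}

```text
time: 14.72
ee_pos: [0.5365, -0.2017, 0.1252]
eef_rot: [-0.139, 0.99, -0.0, 0.001]
ft_force: [-1.0, 0.1, 8.4]
width: 0.0355
```

```bash
python3 st.py
```

```text
t 14.7167 seatframe mm [ 1.62  0.32 -6.77] F [-0.96  0.39  8.45] M [-0.042  0.289 -0.161] yaw 15.965267598088957 w 0.03547983235023036
```

{"op": "arm_command", "data": {
  "commands": [
    [0, [0, 0, 0.0004], [0, 0, 0]],
    [0, [0, 0, 0.0008], [0, 0, 0]],
    [0, [0, 0, 0.0012], [0, 0, 0]],
    [0, [0, 0, 0.0016], [0, 0, 0]],
    [0, [0, 0, 0.002], [0, 0, 0]],
    [0, [0, 0, 0.0023], [0, 0, 0]],
    [0, [0, 0, 0.0023], [0, 0, 0]],
    [0, [0, 0, 0.0023], [0, 0, 0]],
    [0, [0, 0, 0.0023], [0, 0, 0]],
    [0, [0, 0, 0.0023], [0, 0, 0]]
  ]
}}

```text
time: 15.55
ee_pos: [0.5366, -0.2017, 0.1242]
eef_rot: [-0.139, 0.99, 0.0, 0.001]
ft_force: [-6.7, 1.8, 24.0]
width: 0.0353
```

```bash
python3 st.py
```

```text
t 15.55 seatframe mm [ 1.76  0.34 -7.77] F [-5.97  3.56 24.03] M [ 0.494  1.642 -0.101] yaw 15.96196362029113 w 0.035292456470732085
```

{"op": "arm_command", "data": {
  "commands": [
    [0, [0, 0, -0.0004], [0, 0, 0]],
    [0, [0.0004, 0.0003, -0.0008], [0, 0, 0]],
    [0, [0.0004, 0.0003, -0.0008], [0, 0, 0]],
    [0, [0.0004, 0.0003, -0.0008], [0, 0, 0]],
    [0, [0.0004, 0.0003, -0.0008], [0, 0, 0]],
    [0, [0.0004, 0.0003, -0.0008], [0, 0, 0]],
    [0, [0.0004, 0.0003, -0.0008], [0, 0, 0]],
    [0, [0.0004, 0.0003, -0.0008], [0, 0, 0]],
    [0, [0.0004, 0.0003, -0.0008], [0, 0, 0]],
    [0, [0.0004, 0.0003, -0.0008], [0, 0, 0]]
  ]
}}

```text
time: 16.38
ee_pos: [0.5365, -0.2016, 0.1243]
eef_rot: [-0.139, 0.99, -0.0, 0.001]
ft_force: [-1.7, 0.2, 13.8]
width: 0.0352
```

```bash
python3 st.py; python3 look.py 8
```

```text
t 16.3833 seatframe mm [ 1.67  0.48 -7.67] F [-1.53  0.64 13.85] M [ 0.013  0.411 -0.159] yaw 15.966761835059145 w 0.035211224934710426
16.3833 [ 0.53646924 -0.20158315  0.12433464] -164.03323816494085 [-1.65163566  0.19716385 13.84819829] [ 0.01333629  0.41129013 -0.15855696] 0.035211224934710426 to seat(z.132): (array([ 0.0016, -0.0005, -0.0077]), array([-0.001 ,  0.0025, -0.0006]))
```

View pics/scene8.png

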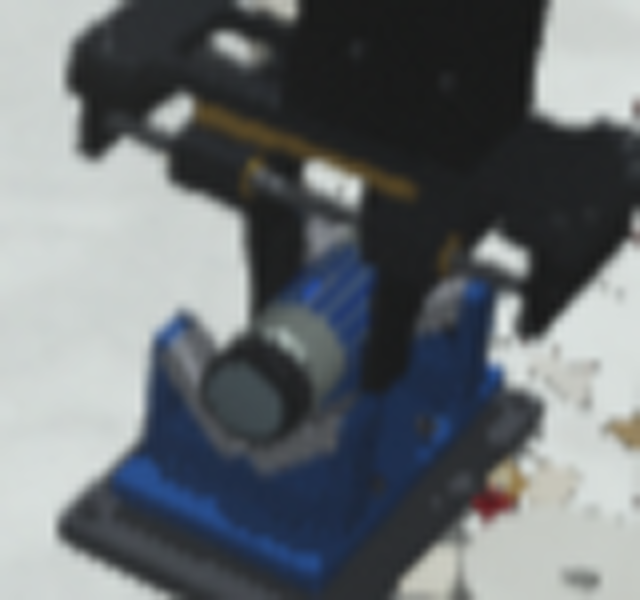

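{"op": "arm_command", "data": {
  "commands": [
    [0, [0, 0, 0], [0, 0, 0]],
    [0, [0, 0, 0], [0, 0, 0]],
    [0, [0, 0, 0], [0, 0, 0]],
    [0, [0, 0, 0], [0, 0, 0]],
    [0, [0, 0, 0], [0, 0, 0]],
    [0, [0, 0, 0], [0, 0, 0]],
    [0, [0, 0, 0], [0, 0, 0]],
    [0, [0, 0, 0], [0, 0, 0]],
    [0, [0, 0, 0], [0, 0, 0]],
    [0, [0, 0, 0], [0, 0, 0]]
  ]
}}

```text
time: 17.27
ee_pos: [0.5365, -0.2016, 0.1243]
eef_rot: [-0.139, 0.99, -0.0, 0.001]
ft_force: [-2.0, -0.4, 11.6]
width: 0.0353
```

```bash
python3 st.py
python3 - <<'E'
from h import *
for k in(0,8):
    h=cv2.cvtColor(np.load(f"scene{k}.npy"),cv2.COLOR_RGB2HSV);H,S,V=cv2.split(h)
    m=((H>3)&(H<14)&(S>150)&(V>110));m[:150]=0;m[205:]=0;m[:,:240]=0;m[:,275:]=0
    p=np.argwhere(m);print(k,len(p),p.mean(0))
E
```

```text
t 17.2667 seatframe mm [ 1.66  0.44 -7.65] F [-2.    0.15 11.58] M [ 0.039  0.377 -0.145] yaw 15.964519762850955 w 0.03531777698705988
0 46 [174.54347826 253.56521739]
8 42 [174.42857143 253.69047619]
```

Everything is steady: the cradle is on its hard stop, the side forces are near zero, and the orange lens hasn't moved. I'm handing it in.

```bash
python3 -c "
from bench import *
close_job()"; python3 st.py
```

```text
the job is handed in; nothing more can be done
the job is handed in; nothing more can be done
```

I took the blue-banded barrel from the rest and laid it in the V of the far jig. I slid it forward until it touched the end stop (about 8 N), eased off, pressed the cradle down and handed in at 17.3 s while still holding it. `close_job` gives no verdict, so what follows is my own last checks.

- **Cradle:** the tool went down about 7.7 mm from the cradle-up height, and the force rose sharply there, which I read as the hard stop.
- **Forces:** I held a steady downward push of about 12–14 N, with about 0.2–0.6 N sideways and about 2 N towards the stop. The push briefly reached 24 N in total on reaching the hard stop, so I backed off 0.8 mm. I estimate the load on any one steel face stayed well under 30 N, but I couldn't measure it directly.
- **Alignment:** the tool's yaw was 15.96°, against 15–16° measured for the jig.
- **Position along the V:** it ended 1.7 mm further along than my camera estimate of the seat, within the camera's error. I placed it by feeling for the stop.
- **Bystanders:** the orange-banded lens showed no movement (about 0.1 pixel in the scene camera). I took no final measurement of the spool. I never picked out the red tape measure in the pictures, and I saw no unexpected contact.

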